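Fit the turning figure's bearing sleeves the right way round

ROBOT

A 6-joint arm with a two-finger parallel gripper is mounted at the origin on the work surface. World frame = base frame: x ahead of the robot, y to its left, z up, the work surface at z = 0. Lengths are in m, angles in rad, forces in N, time in s.
With the tool pointing down it reaches from about 0.25 to 0.85 m from the base axis. Payload 12.5 kg.
Tool frame: the origin (TCP) lies on the mounting face of the last link; the fingertips stand 186 mm ahead of it and the grasp point (between the pads) lies 167 mm ahead of it; z points along the fingers, y is the line along which they close (so a half turn about z gives the same grasp; the last joint's range is limited). The gripper opens to 93 mm and grips with 3 to 60 N. Pads are 15 mm wide; open, the fingers measure 128 mm over their backs; the gripper's body (75 mm by 188 mm) begins 65 mm behind the grasp point.
Start: joints at [1.255, 0.351, 1.652, -0, 1.139, -0.085], TCP at [0.126, 0.535, 0.405] pointing down, gripper open.
Joint ranges: [-2.75, 2.75], [-0.79, 2.1], [0.01, 2.65], [-1.57, 4.71], [0.07, 3.14], [-2.87, 2.87]. Speed limits (rad/s): [2.22, 2.22, 2.79, 3.14, 3.14, 3.14].

INTERFACE

Orientations are given as a unit quaternion [w, x, y, z].
In Python, from workcell import * gives the robot as it stands. The module is installed in compiled form; this text tells all that it offers.
- The arm moves only by the tool move_arm, never from a script. Its arguments are lists of equal length, an entry for each row: "offset": the shift along the tool's x, y, z in units of 300 mm (1.0 is 300 mm), a list of three; "rot": the turn, a rotation vector about the tool's x, y, z in units of 2 rad (1.0 is 2 rad), a list of three; "claw": the gripper's target within -1 to 1 (shut at 1, half-way at 0, fully open at -1). In form: {"offset": [[tx, ty, tz], ...], "rot": [[ax, ay, az], ...], "claw": [claw, ...]}. A call has exactly 10 rows; each row is the pose to reach, as a shift and turn from the pose commanded when the call began, along the tool's axes at that moment; what a row does not reach only later rows make up. A row lasts 1/12 s, in which the tool goes at most 41.7 mm and 7.16 degrees, less where a joint would pass 70% of its speed; a pose out of reach is approached as far as the arm can. A call with a number of a shift or a turn outside -1 to 1 is refused whole. A call with a gripper value outside its range is refused whole. The fingers move at their own pace and stop on an object; "grip_force" is the grip in N (left out, the last holds). Time passes only in rows, so rows that repeat a pose let the fingers close, or fill a call up. It gives the time, the measured TCP pose, the force, the opening and the grip force at its end, in the units of the state.
- state(): the state, without advancing time (a new reading comes with each control period).
- read_camera(name): name is "scene" or "top"; returns the picture (384x512x3 uint8, blue, green, red); there is no depth.
- camera_model(name): a dict with "fx", "fy", "cx", "cy" (pixels), "distortion" ([k1, k2, p1, p2, k3] as OpenCV has them; the pictures are not rectified), "pose" (4x4, takes a point from camera to world coordinates). Camera axes: x right, y up, looking along -z (the intrinsics and any distortion apply to the point x, -y, -z); pixel columns grow to the right and rows downward; lengths in m; the calibration is good to about 2 mm. A picture is of the moment at which its call begins. camera_model takes no time and is no camera call.
- sign_off(): hands the job in; it is judged then, once.
The state is a dict: "time": time; "joint_pos": joint angles; "joint_vel": joint speeds; "joint_torque": joint torques, N m; "tcp_pos": TCP position; "orientation": TCP orientation; "contact_force": force on the tool from outside, world axes, zero at the start; "moment": the same for the moment, N m; "grip_width": finger opening in m; "grasp_force": force on a finger pad.
Only numpy, scipy, OpenCV 4.12 (cv2) and the standard library are available. Lean on these libraries where they do the work, as an engineer would, in place of code of your own. Each camera call takes 0.05 s, during which the arm holds its last target. There are 200 camera calls.

TASK

Lay the two aluminium sleeves into the two bearing blocks, one in each, whichever goes where. Each sleeve has one end turned down a little thinner, hard to see: feel for it, turn the sleeve end for end if need be so that the thinner end lies in the block's narrow slot, and set it down gently, without dropping it, fully home in both slots and centred lengthwise. Leave the tin, jar, plaster finial and screwdriver where they are.

Things in the scene. Friction and masses are not known exactly. Their poses are not given: they have to be found in the camera images.
- sleeve_a: Aluminium tube sleeve, 90 mm long, 40 mm diameter, about 0.22 kg; one end is turned down to 34 mm over its last 20 mm. A dark line round it 24 mm from the middle towards each end makes the ends look alike. Origin at its middle; x along its length, but which end is thin the pose does not tell: feel it (fingers shut on the last 16 mm). Starts level on a rest, axis 30 mm above the bench.
- sleeve_b: Aluminium tube sleeve, 90 mm long, 40 mm diameter, about 0.22 kg; one end is turned down to 34 mm over its last 20 mm. A dark line round it 24 mm from the middle towards each end makes the ends look alike. Origin at its middle; x along its length, but which end is thin the pose does not tell: feel it (fingers shut on the last 16 mm). Starts level on a rest, axis 30 mm above the bench.
- block_a: Grey steel block on the bench, open on top: base 110 x 82 x 10 mm, two upright cheeks 75 mm wide, 14 mm thick along x, centred 36 mm either side of the middle (58 mm free between them for fingers), each with a slot open upward. Origin on the bench under the middle; x runs through both slots towards the narrow one. A sleeve fully home lies along x, its middle 40 mm above the origin.
- narrow_a (a point): Centre of this block's narrow slot (at +x), 40 mm above the bench: 37 mm wide, floor 23 mm above the bench. Walls upright to 48 mm, then lips flare out up to 58 mm above the bench.
- wide_a (a point): Centre of this block's wide slot (at -x), 40 mm above the bench: 43 mm wide, floor 20 mm above the bench. Walls upright to 48 mm, then lips flare out up to 58 mm above the bench.
- block_b: Grey steel block on the bench, open on top: base 110 x 82 x 10 mm, two upright cheeks 75 mm wide, 14 mm thick along x, centred 36 mm either side of the middle (58 mm free between them for fingers), each with a slot open upward. Origin on the bench under the middle; x runs through both slots towards the narrow one. A sleeve fully home lies along x, its middle 40 mm above the origin.
- narrow_b (a point): Centre of this block's narrow slot (at +x), 40 mm above the bench: 37 mm wide, floor 23 mm above the bench. Walls upright to 48 mm, then lips flare out up to 58 mm above the bench.
- wide_b (a point): Centre of this block's wide slot (at -x), 40 mm above the bench: 43 mm wide, floor 20 mm above the bench. Walls upright to 48 mm, then lips flare out up to 58 mm above the bench.
- rest_a: Low fixed wooden rest, 70 x 60 x 5 mm, with two bars along x (40 mm long, tops 14 mm above the bench, 12 to 17 mm either side of the middle) on which a sleeve lies along x, its ends overhanging. Origin on the bench under the middle. Sleeve a starts on it.
- rest_b: Low fixed wooden rest, 70 x 60 x 5 mm, with two bars along x (40 mm long, tops 14 mm above the bench, 12 to 17 mm either side of the middle) on which a sleeve lies along x, its ends overhanging. Origin on the bench under the middle. Sleeve b starts on it.
- tin: Dark steel tin, 72 mm in diameter, 75 mm high. Bystander, loose: leave it alone. Origin at the middle of its underside.
- finial: White plaster turned finial, 64 mm in diameter, 142 mm high. Bystander, loose: leave it alone. Origin at the middle of its underside.
- jar: Glass jar with a paper label, 60 mm in diameter, 90 mm high. Bystander, loose: leave it alone. Origin at the middle of its underside.
- driver: Screwdriver lying flat along its x axis, 160 mm long and 26 mm high. Bystander, loose: leave it alone. Origin at the middle of its underside.
There are look-alikes about, which are no part of the job. What is shaped like the sleeve_a but purple is not meant.

How it is judged:
By the outcome, as a careful person would: the job done as asked, in the order asked, and still so for the second after the job is handed in, with the robot touching nothing.
It also fails if it takes over 64 s, if anything falls off the work surface, if the arm or the gripper's body presses on something with over 40 N, if the wrist force passes 120 N, or if a joint passes its speed limit or range.

## Working session

There is one attempt and no reset: what is moved stays moved. The work goes in short steps, Python scripts to look and compute and a tool call to move; the robot and the scene stay as the last step left them, time stands still between calls to the robot, and variables do not carry over. Pictures are saved under pics/ and viewed, at most 10 in all, crops included, and the job is handed in when it is done.

Besides the shell and the picture viewer there is one more tool, called after "Request:" as a command line: name --argument value ..., lists and objects as JSON in quotes. move_arm: Moves the arm, as the interface text tells. Shifts and turns lie within -1 to 1; 1 stands for 300 mm of shift or 2 rad of turn. Its arguments: {"type":"object","properties":{"offset":{"type":"array","items":{"type":"array","items":{"type":"number","minimum":-1,"maximum":1}}},"rot":{"type":"array","items":{"type":"array","items":{"type":"number","minimum":-1,"maximum":1}}},"claw":{"type":"array","items":{"type":"number"}},"grip_force":{"type":"number"}},"required":["offset","rot","claw"]}

```bash
mkdir -p pics; python3 - <<'E'
from workcell import *
import cv2,numpy as np
for n in("top","scene"):
    im=read_camera(n); cv2.imwrite(f"pics/{n}0.png",cv2.resize(im,(800,600),interpolation=cv2.INTER_CUBIC)); cv2.imwrite(f"{n}0.png",im)
    m=camera_model(n); print(n,m)
print(state())
E
```

```text
top {'fx': 457.6501130809161, 'fy': 457.6501130809161, 'cx': 245.1801878882003, 'cy': 182.04940518935786, 'distortion': array([-0.0829365,  0.       ,  0.       ,  0.       ,  0.       ]), 'pose': array([[ 0.02703158,  0.99689661, -0.07393541,  0.48579142],
       [-0.99961455,  0.02742525,  0.00431436, -0.00712236],
       [ 0.00632867,  0.07379028,  0.9972537 ,  1.19937971],
       [ 0.        ,  0.        ,  0.        ,  1.        ]])}
scene {'fx': 429.456818447181, 'fy': 429.456818447181, 'cx': 255.4001172437786, 'cy': 184.01878449484485, 'distortion': array([-0.08483643,  0.        ,  0.        ,  0.        ,  0.        ]), 'pose': array([[ 0.8153188 , -0.32645388,  0.47820824,  1.08339552],
       [ 0.57877559,  0.43588395, -0.68921985, -0.71144382],
       [ 0.01655519,  0.83870916,  0.54432791,  0.64210872],
       [ 0.        ,  0.        ,  0.        ,  1.        ]])}
{'time': 0.1, 'joint_pos': array([ 1.25537583e+00,  3.51173808e-01,  1.65236675e+00, -2.95848246e-05,
        1.13911611e+00, -8.46059308e-02]), 'joint_vel': array([-1.58914289e-03,  1.99027989e-05, -1.67917690e-03, -3.31721674e-04,
        3.60919574e-04,  4.46270878e-04]), 'joint_torque': array([ 5.22282771e-04, -4.98031282e+01, -2.85706383e+01,  7.00371084e-02,
        2.38725822e-02, -3.35813195e-05]), 'tcp_pos': array([0.12576657, 0.53530253, 0.40425731]), 'orientation': array([-9.25359122e-05,  1.15145101e-01,  9.93348540e-01, -5.24069043e-04]), 'contact_force': array([-0.34352686,  0.19032746,  0.37962515]), 'moment': array([-0.0669254 ,  0.01533653, -0.03957805]), 'grasp_force': 0.0, 'grip_width': 0.09295859435364148}
```

View pics/top0.png

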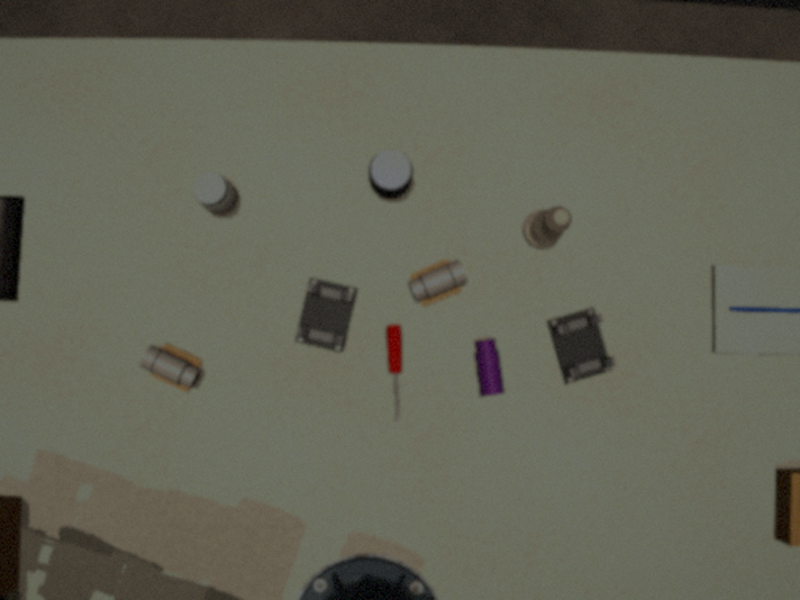

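View pics/scene0.png

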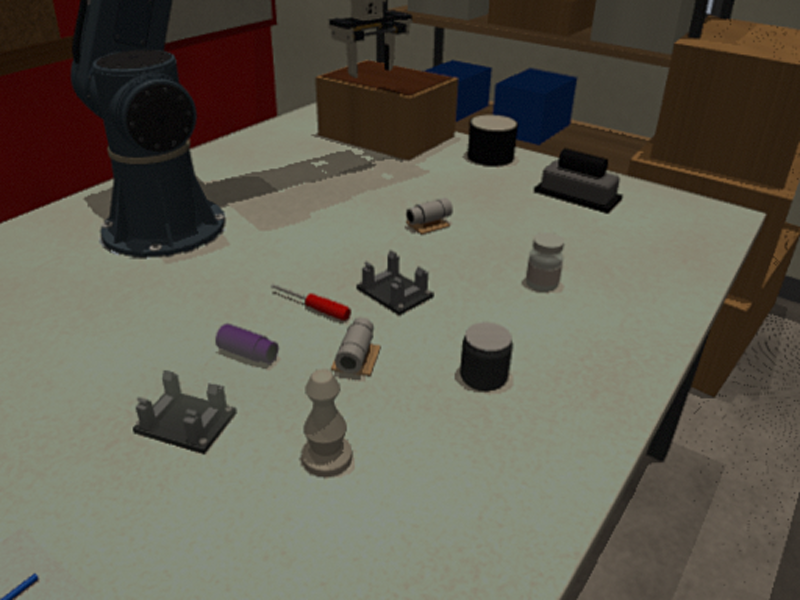

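The top view (800x600) shows the sleeves at (437,282) and (172,366), the blocks at (326,315) and (580,345), and the purple look-alike at (488,367). The scene view confirms this. Next I crop for detail.

```bash
cat > h.py <<'E'
from workcell import *
import cv2,numpy as np
def ray(n,uv):
    m=camera_model(n);K=np.array([[m['fx'],0,m['cx']],[0,m['fy'],m['cy']],[0,0,1]])
    p=cv2.undistortPoints(np.array(uv,float).reshape(-1,1,2),K,m['distortion']).reshape(-1,2)
    d=np.c_[p[:,0],-p[:,1],-np.ones(len(p))]@m['pose'][:3,:3].T
    return m['pose'][:3,3],d
def plane(n,uv,z):
    o,d=ray(n,uv); return o+d*((z-o[2])/d[:,2])[:,None]
E
python3 - <<'E'
from h import *
ims=np.mean([read_camera("top").astype(float) for _ in range(6)],0)
cv2.imwrite("topavg.png",ims)
im=np.clip(ims*1.8,0,255).astype(np.uint8)
cs=[(280,180),(110,234),(209,201),(371,221)]  # centre px full res
t=[cv2.resize(im[v-25:v+25,u-33:u+33],(400,300),interpolation=cv2.INTER_CUBIC) for u,v in cs]
cv2.imwrite("pics/crops.png",np.vstack([np.hstack(t[:2]),np.hstack(t[2:])]))
E
```

```text
[ WARN:0@1.460] global loadsave.cpp:1063 imwrite_ Unsupported depth image for selected encoder is fallbacked to CV_8U.
```

View pics/crops.png

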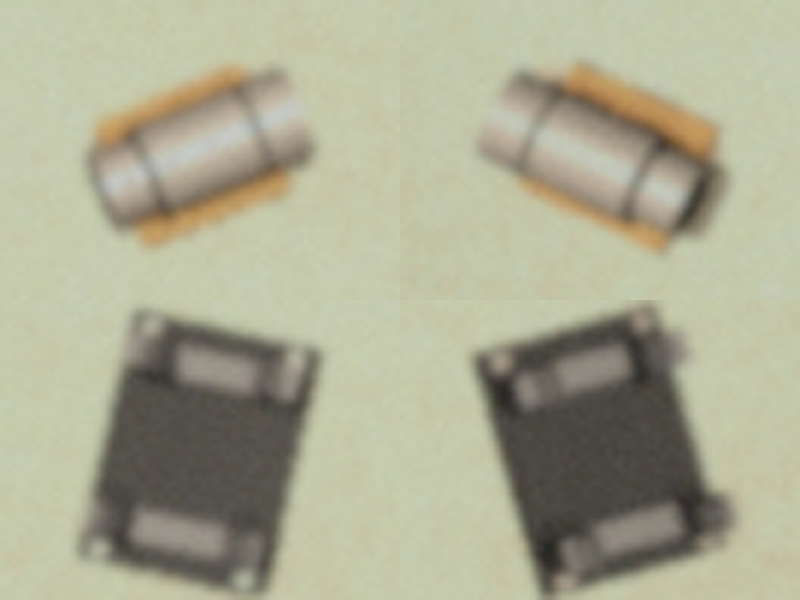

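Crops: both blocks have the shorter slot floor at the image top, so the narrow slots point roughly +x. The dark lines of the right sleeve cross at about (151,176) and (262,124) in its crop, those of the left sleeve at about (533,130) and (648,180). Now to measure numerically.

```bash
cat > m.py <<'E'
from h import *
from scipy.ndimage import map_coordinates
def proj(n,P):
    m=camera_model(n);K=np.array([[m['fx'],0,m['cx']],[0,m['fy'],m['cy']],[0,0,1]])
    P=np.asarray(P,float);c=(P-m['pose'][:3,3])@m['pose'][:3,:3]; c=c*[1,-1,-1]
    return cv2.projectPoints(c,np.zeros(3),np.zeros(3),K,m['distortion'])[0].reshape(-1,2)
def samp(im,P):
    p=proj("top",P); return map_coordinates(im,[p[:,1],p[:,0]],order=3)
def avg(k=6): return np.mean([read_camera("top").astype(float) for _ in range(k)],0)
def frame(c,y): return np.array(c[:2]),np.array([np.cos(y),np.sin(y)]),np.array([-np.sin(y),np.cos(y)])
def edge(im,c,yaw,along,rng,side,z):
    """edge points: lines parallel to dir 'along' (0=x edge offsets along y)"""
    c0,ex,ey=frame(c,yaw); u,v=(ex,ey) if along==0 else (ey,ex)
    s=np.arange(rng[0],rng[1],.0004); out=[]
    for t in np.arange(-side,side+1e-9,.004):
        P=np.c_[c0+t*u+s[:,None]*v,np.full(len(s),z)]
        g=np.gradient(cv2.GaussianBlur(samp(im,P)[None],(0,0),4)[0]); i=np.argmax(np.abs(g)); out.append([t,s[i]])
    return np.array(out)
def block(im,c,yaw):
    for _ in range(3):
        y1=edge(im,c,yaw,0,(.03,.052),.022,.005);y0=edge(im,c,yaw,0,(-.052,-.03),.022,.005)
        x1=edge(im,c,yaw,1,(.047,.065),.032,.005);x0=edge(im,c,yaw,1,(-.065,-.047),.032,.005)
        f=lambda e:np.polyfit(e[:,0],e[:,1],1)
        a=[f(e) for e in(y1,y0,x1,x0)]; m=[np.median(e[:,1]) for e in(y1,y0,x1,x0)]
        dy=(a[0][0]+a[1][0]-a[2][0]-a[3][0])/4
        c0,ex,ey=frame(c,yaw); c=c0+ex*(m[2]+m[3])/2+ey*(m[0]+m[1])/2; yaw+=dy
    return c,yaw,m,[q[0] for q in a]
def sleeve(im,c,yaw,z=.03,r=.02):
    """lines at +-24 along the top ridge; lateral from silhouettes"""
    lum=im.mean(2); sat=im[:,:,2]-im[:,:,1]   # red minus green
    for _ in range(3):
        c0,ex,ey=frame(c,yaw); s=np.arange(-.033,.033,.0003);pos=[];
        for sg in(1,-1):
            q=[]
            for l in np.arange(-.010,.0101,.002):
                ss=sg*.024+np.arange(-.007,.007,.0003)
                P=np.c_[c0+ss[:,None]*ex+l*ey,np.full(len(ss),z+np.sqrt(r*r-l*l))]
                w=samp(lum,P); i=np.argmin(w); q.append([l,ss[i]])
            pos.append(np.array(q))
        d=(np.median(pos[0][:,1])+np.median(pos[1][:,1]))/2
        # direction/lateral: dark line end symmetric -> silhouettes by luminance gradient at z axis
        lat=[]
        for t in np.arange(-.018,.0181,.003):
            e=[]
            for sg in(1,-1):
                w=sg*np.arange(.014,.027,.0003)
                P=np.c_[c0+t*ex+w[:,None]*ey,np.full(len(w),z)]
                v=cv2.GaussianBlur(samp(im[:,:,0]*1.-0.5*im[:,:,2],P)[None],(0,0),3)[0]
                e.append(w[np.argmax(np.abs(np.gradient(v)))])
            lat.append([t,(e[0]+e[1])/2,e[0]-e[1]])
        lat=np.array(lat); a=np.polyfit(lat[:,0],lat[:,1],1)
        c=c0+d*ex+np.median(lat[:,1])*ey; yaw+=a[0]
    return c,yaw,[np.median(p[:,1]) for p in pos],np.median(lat[:,2]),a
E
python3 - <<'E'
from m import *
im=avg();np.save("im.npy",im)
X=lambda x,y,k,z:plane("top",[[k[0]-33+x/6.06,k[1]-25+y/6.0]],z)[0][:2]
def pair(p,q,k,z):
    a,b=X(*p,k,z),X(*q,k,z); d=b-a; return (a+b)/2,np.arctan2(d[1],d[0])
lum=im.mean(2)
k=[(280,180),(110,234),(209,201),(371,221)]
for nm,p,q,kk in(("sR",(151,176),(262,124),k[0]),("sL",(133,130),(248,180),k[1])):
    c,y=pair(p,q,kk,.04); print(nm,c,y); print(sleeve(im,c,y))
# blocks: wide floor -> narrow floor
for nm,p,q,kk in(("bL",(179,235),(216,66),k[2]),("bR",(238,232),(194,69),k[3])):
    c,y=pair(p,q,kk,.02); print(nm,c,y); print(block(lum,c,y))
E
```

```text
sR [ 0.57949636 -0.10330188] -1.1018482838878585
(array([ 0.58224282, -0.09849246]), np.float64(-1.0084416904812652), [np.float64(0.024499999999999997), np.float64(-0.0244)], np.float64(0.039099999999999996), array([-0.03736264,  0.00130385]))
sL [0.42805089 0.33091897] -1.9441231253513398
(array([0.42489189, 0.33313192]), np.float64(-1.9677494989777133), [np.float64(0.0242), np.float64(-0.0244)], np.float64(0.045399999999999996), array([-2.19780220e-03, -5.76923077e-05]))
bL [0.52154639 0.0806839 ] -0.18141381234580903
(array([0.52160311, 0.08210097]), np.float64(-0.2002585093155058), [np.float64(0.04080000000000003), np.float64(-0.041000000000000064), np.float64(0.054599999999999954), np.float64(-0.054600000000000065)], [np.float64(0.007342657342657847), np.float64(0.002797202797202568), np.float64(-0.003921568627450843), np.float64(0.011519607843137155)])
bR [ 0.4810401  -0.34773058] 0.2766631948093972
(array([ 0.48151591, -0.34281361]), np.float64(0.29506654391127546), [np.float64(0.041600000000000026), np.float64(-0.04120000000000006), np.float64(0.05499999999999995), np.float64(-0.05500000000000006)], [np.float64(0.004545454545454989), np.float64(-0.008391608391608718), np.float64(0.009558823529411991), np.float64(-0.012009803921568423)])
```

```bash
python3 - <<'E'
from m import *
im=np.load("im.npy"); ch=im[:,:,0]-.8*im[:,:,2]
for nm,c,y in(("sR",[.580,-.101],-1.07),("sL",[.4265,.332],-1.955)):
    for _ in range(4):
        e1=edge(ch,c,y,0,(.024,.038),.016,.0025);e0=edge(ch,c,y,0,(-.038,-.024),.016,.0025)
        a,b=[np.polyfit(e[:,0],e[:,1],1) for e in(e1,e0)]
        c0,ex,ey=frame(c,y); c=c0+ey*(np.median(e1[:,1])+np.median(e0[:,1]))/2; y+=(a[0]+b[0])/2
    print(nm,c,y,a,b)
    # along-axis line positions with this frame
    c0,ex,ey=frame(c,y);lum=im.mean(2)
    for sg in(1,-1):
        q=[]
        for l in np.arange(-.01,.0101,.004):
            ss=sg*.024+np.arange(-.009,.009,.0003)
            q.append(ss[np.argmin(samp(lum,np.c_[c0+ss[:,None]*ex+l*ey,np.full(len(ss),.03+np.sqrt(4e-4-l*l))]))])
        print(np.round(q,4))
    # silhouettes lateral at each end section (width clue), darkness profile
    for t in(-.037,.037):
        w=np.arange(-.03,.0301,.003); print(t,np.round(samp(im[:,:,2]-im[:,:,1],np.c_[c0+t*ex+w[:,None]*ey,np.full(len(w),.03)])).astype(int))
E
```

```text
sR [ 0.58140966 -0.10024401] -1.1499999999999997 [0.015      0.02955556] [-0.00666667 -0.02995556]
[0.0234 0.0237 0.0231 0.0234 0.0231 0.0237]
[-0.0255 -0.0249 -0.0246 -0.0246 -0.0255 -0.0255]
-0.037 [ 6 12 14 14 12  9  7  7  6  1 -1  0  4  6  8  9 15 16 13  6  1]
0.037 [-3 -2  1  5  5  7  6  7  6  1 -1 -1  3  6  7  7  6  3  1 -2 -3]
sL [0.42668471 0.33192334] -1.9633333333333338 [-0.01666667  0.03022222] [ 0.01333333 -0.03022222]
[0.0246 0.024  0.0237 0.024  0.024  0.024 ]
[-0.0246 -0.0249 -0.0249 -0.0249 -0.0249 -0.0249]
-0.037 [-3 -2 -3 -1  3  6  7  8  5  0 -2  0  5  7  6  6  5  6  6  3  0]
0.037 [-2  3 15 21 18 11  8  7  5  0 -3  3  6  7  6  6 14 23 23 24 22]
```

```bash
cat > go.py <<'E'
import sys
from workcell import *
import numpy as np
from scipy.spatial.transform import Rotation as R
def go(x,y,z,yaw):
    s=state(); q=s['orientation']; r=R.from_quat([q[1],q[2],q[3],q[0]])
    ey=np.array([np.cos(yaw),np.sin(yaw),0]); ez=np.array([0,0,-1.]); T=R.from_matrix(np.c_[np.cross(ey,ez),ey,ez])
    d=r.inv().apply(np.array([x,y,z])-s['tcp_pos'])/.3; w=(r.inv()*T).as_rotvec()/2
    print("off",np.round(d,4),"rot",np.round(w,4),"t",round(s['time'],2),"tcp",np.round(s['tcp_pos'],4),"q",np.round(s['joint_pos'],2),"F",np.round(s['contact_force'],1),"w",round(s['grip_width'],4))
if __name__=="__main__": go(*map(float,sys.argv[1:]))
E
python3 go.py .441 .3665 .28 -.392
```

```text
off [-1.1516 -0.3078  0.4158] rot [0.    0.    0.866] t 0.7 tcp [0.1258 0.5354 0.4047] q [ 1.26  0.35  1.65 -0.    1.14 -0.08] F [-0.2  0.4  0.5] w 0.0929
```

Request:
move_arm --offset '[[-1,-0.27,0.3],[-1,-0.27,0.3],[-1,-0.27,0.3],[-1,-0.27,0.3],[-1,-0.27,0.3],[-1,-0.27,0.3],[-1,-0.27,0.3],[-1,-0.27,0.3],[-1,-0.27,0.3],[-1,-0.27,0.3]]' --rot '[[0,0,0.866],[0,0,0.866],[0,0,0.866],[0,0,0.866],[0,0,0.866],[0,0,0.866],[0,0,0.866],[0,0,0.866],[0,0,0.866],[0,0,0.866]]' --claw '[-1,-1,-1,-1,-1,-1,-1,-1,-1,-1]' --grip_force 4

```text
time: 1.53
tcp_pos: [0.4008, 0.3868, 0.314]
orientation: [-0.0, 0.678, 0.735, -0.001]
contact_force: [0.1, -0.5, -0.1]
grip_width: 0.093
grasp_force: 0.0
```

```bash
python3 go.py .441 .3665 .197 -.392
```

```text
off [-0.078   0.1285  0.3898] rot [-0.0004  0.0004  0.2365] t 1.53 tcp [0.4008 0.3868 0.314 ] q [ 0.68  0.47  1.72 -0.    0.95  0.6 ] F [ 0.1 -0.5 -0.1] w 0.093
```

Request:
move_arm --offset '[[-0.078,0.1285,0],[-0.078,0.1285,0.05],[-0.078,0.1285,0.1],[-0.078,0.1285,0.15],[-0.078,0.1285,0.22],[-0.078,0.1285,0.29],[-0.078,0.1285,0.35],[-0.078,0.1285,0.38],[-0.078,0.1285,0.39],[-0.078,0.1285,0.39]]' --rot '[[0,0,0.2365],[0,0,0.2365],[0,0,0.2365],[0,0,0.2365],[0,0,0.2365],[0,0,0.2365],[0,0,0.2365],[0,0,0.2365],[0,0,0.2365],[0,0,0.2365]]' --claw '[-1,-1,-1,-1,-1,-1,-1,-1,-1,-1]'

```text
time: 2.37
tcp_pos: [0.4398, 0.3681, 0.1975]
orientation: [-0.0, 0.829, 0.56, -0.0]
contact_force: [-0.5, 0.4, 0.0]
grip_width: 0.0932
grasp_force: 0.0
```

Request:
move_arm --offset '[[0,0,0],[0,0,0],[0,0,0],[0,0,0],[0,0,0],[0,0,0],[0,0,0],[0,0,0],[0,0,0],[0,0,0]]' --rot '[[0,0,0],[0,0,0],[0,0,0],[0,0,0],[0,0,0],[0,0,0],[0,0,0],[0,0,0],[0,0,0],[0,0,0]]' --claw '[0,0,0.2,0.3,0.4,0.4,0.4,0.4,0.4,0.4]' --grip_force 3

```text
time: 3.2
tcp_pos: [0.4403, 0.3682, 0.1981]
orientation: [0.0, 0.829, 0.56, 0.001]
contact_force: [3.9, -0.6, 1.0]
grip_width: 0.0401
grasp_force: 3.0
```

```bash
python3 go.py .441 .3665 .197 -.392
```

```text
off [-0.0044  0.0044  0.0036] rot [ 0.0006 -0.0006  0.0045] t 3.2 tcp [0.4403 0.3682 0.1981] q [ 0.62  0.68  1.72 -0.    0.74  1.  ] F [ 3.9 -0.6  1. ] w 0.0401
```

```bash
python3 go.py .4268 .3323 .1972 -.392
```

```text
off [-0.1278  0.003   0.0028] rot [ 0.0006 -0.0006  0.0045] t 3.2 tcp [0.4403 0.3682 0.1981] q [ 0.62  0.68  1.72 -0.    0.74  1.  ] F [ 3.9 -0.6  1. ] w 0.0401
```

Request:
move_arm --offset '[[0,0,0],[0,0,0],[0,0,0],[0,0,0],[-0.03,0.003,0],[-0.06,0.003,0],[-0.1,0.003,0],[-0.128,0.003,0],[-0.128,0.003,0],[-0.128,0.003,0]]' --rot '[[0,0,0],[0,0,0],[0,0,0],[0,0,0],[0,0,0.0045],[0,0,0.0045],[0,0,0.0045],[0,0,0.0045],[0,0,0.0045],[0,0,0.0045]]' --claw '[-1,-1,-1,-1,-1,-1,-1,-1,-1,-1]'

```text
time: 4.03
tcp_pos: [0.4263, 0.3317, 0.1979]
orientation: [-0.0, 0.831, 0.556, -0.0]
contact_force: [0.4, 0.3, -0.3]
grip_width: 0.0926
grasp_force: 0.0
```

```bash
python3 go.py .4268 .3323 .197 -.392
```

```text
off [0.0024 0.0009 0.003 ] rot [-0.     -0.     -0.0004] t 4.03 tcp [0.4263 0.3317 0.1979] q [0.58 0.63 1.81 0.   0.7  0.97] F [ 0.4  0.3 -0.3] w 0.0926
```

Request:
move_arm --offset '[[0.002,0.001,0.003],[0.002,0.001,0.003],[0.002,0.001,0.003],[0.002,0.001,0.003],[0.002,0.001,0.003],[0.002,0.001,0.003],[0.002,0.001,0.003],[0.002,0.001,0.003],[0.002,0.001,0.003],[0.002,0.001,0.003]]' --rot '[[0,0,0],[0,0,0],[0,0,0],[0,0,0],[0,0,0],[0,0,0],[0,0,0],[0,0,0],[0,0,0],[0,0,0]]' --claw '[0,0,0.2,0.3,0.4,0.4,0.4,0.4,0.4,0.4]' --grip_force 20

```text
time: 4.87
tcp_pos: [0.4269, 0.3325, 0.197]
orientation: [0.0, 0.831, 0.556, 0.0]
contact_force: [1.1, -2.3, 0.3]
grip_width: 0.0396
grasp_force: 20.0
```

Request:
move_arm --offset '[[0,0,-0.01],[0,0,-0.03],[0,0,-0.06],[0,0,-0.1],[0,0,-0.15],[0,0,-0.2],[0,0,-0.25],[0,0,-0.3],[0,0,-0.35],[0,0,-0.35]]' --rot '[[0,0,0],[0,0,0],[0,0,0],[0,0,0],[0,0,0],[0,0,0],[0,0,0],[0,0,0],[0,0,0],[0,0,0]]' --claw '[0.4,0.4,0.4,0.4,0.4,0.4,0.4,0.4,0.4,0.4]'

```text
time: 5.7
tcp_pos: [0.4272, 0.3329, 0.3054]
orientation: [0.0, 0.831, 0.556, 0.003]
contact_force: [1.1, 0.3, -2.1]
grip_width: 0.0396
grasp_force: 20.0
```

```bash
python3 go.py .5216 .0821 .30 1.371
```

```text
off [-0.6526  0.6101  0.0171] rot [ 2.900e-03 -3.000e-04 -8.815e-01] t 5.7 tcp [0.4272 0.3329 0.3054] q [0.58 0.46 1.76 0.   0.91 0.97] F [ 1.1  0.3 -2.1] w 0.0396
```

Request:
move_arm --offset '[[-0.65,0.61,0.015],[-0.65,0.61,0.015],[-0.65,0.61,0.015],[-0.65,0.61,0.015],[-0.65,0.61,0.015],[-0.65,0.61,0.015],[-0.65,0.61,0.015],[-0.65,0.61,0.015],[-0.65,0.61,0.015],[-0.65,0.61,0.015]]' --rot '[[0,0,-0.88],[0,0,-0.88],[0,0,-0.88],[0,0,-0.88],[0,0,-0.88],[0,0,-0.88],[0,0,-0.88],[0,0,-0.88],[0,0,-0.88],[0,0,-0.88]]' --claw '[0.4,0.4,0.4,0.4,0.4,0.4,0.4,0.4,0.4,0.4]'

```text
time: 6.53
tcp_pos: [0.5214, 0.0815, 0.2971]
orientation: [-0.0, 0.388, 0.922, -0.0]
contact_force: [-0.1, 0.7, -3.4]
grip_width: 0.0395
grasp_force: 20.0
```

```bash
python3 go.py .5216 .0821 .26 1.371
```

```text
off [0.0009 0.0019 0.1236] rot [-1.000e-04 -2.000e-04 -2.989e-01] t 6.53 tcp [0.5214 0.0815 0.2971] q [ 0.07  0.45  1.8   0.    0.89 -0.71] F [-0.1  0.7 -3.4] w 0.0395
```

Request:
move_arm --offset '[[0,0,0],[0,0,0],[0,0,0.02],[0,0,0.05],[0,0,0.08],[0,0.002,0.11],[0,0.002,0.123],[0,0.002,0.123],[0,0.002,0.123],[0,0.002,0.123]]' --rot '[[0,0,-0.299],[0,0,-0.299],[0,0,-0.299],[0,0,-0.299],[0,0,-0.299],[0,0,-0.299],[0,0,-0.299],[0,0,-0.299],[0,0,-0.299],[0,0,-0.299]]' --claw '[0.4,0.4,0.4,0.4,0.4,0.4,0.4,0.4,0.4,0.4]'

```text
time: 7.37
tcp_pos: [0.522, 0.0829, 0.2608]
orientation: [0.0, 0.103, 0.995, 0.0]
contact_force: [0.2, -1.3, -2.4]
grip_width: 0.0395
grasp_force: 20.0
```

```bash
python3 - <<'E'
from h import *
t=[cv2.resize(read_camera(n)[v-38:v+38,u-50:u+50],(400,300),interpolation=cv2.INTER_CUBIC) for n,u,v in(("top",209,195),("scene",250,165))]
cv2.imwrite("pics/a1.png",np.clip(np.hstack(t)*1.8,0,255))
E
python3 go.py .5216 .0821 .207 1.371
```

```text
off [ 0.0008 -0.0028  0.1796] rot [ 0.0001  0.0004 -0.0026] t 7.47 tcp [0.522  0.0829 0.2609] q [ 0.07  0.51  1.82 -0.    0.81 -1.3 ] F [ 0.4  0.6 -2.4] w 0.039[ WARN:0@1.004] global loadsave.cpp:1063 imwrite_ Unsupported depth image for selected encoder is fallbacked to CV_8U.
```

View pics/a1.png

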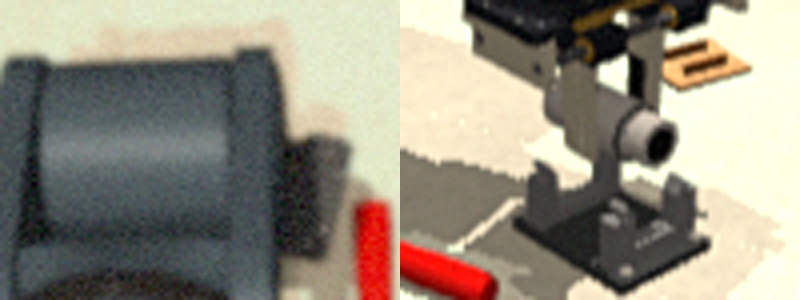

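The scene crop (right) shows the sleeve level in the gripper over the block, with its stepped thinner end at about (650,140) towards the narrow slot. Now I lower it.

Request:
move_arm --offset '[[0,-0.003,0.01],[0,-0.003,0.025],[0,-0.003,0.04],[0,-0.003,0.055],[0,-0.003,0.07],[0,-0.003,0.085],[0,-0.003,0.095],[0,-0.003,0.105],[0,-0.003,0.113],[0,-0.003,0.12]]' --rot '[[0,0,-0.0026],[0,0,-0.0026],[0,0,-0.0026],[0,0,-0.0026],[0,0,-0.0026],[0,0,-0.0026],[0,0,-0.0026],[0,0,-0.0026],[0,0,-0.0026],[0,0,-0.0026]]' --claw '[0.4,0.4,0.4,0.4,0.4,0.4,0.4,0.4,0.4,0.4]'

```text
time: 8.3
tcp_pos: [0.5217, 0.082, 0.2242]
orientation: [-0.0, 0.099, 0.995, 0.0]
contact_force: [-0.8, 0.0, -3.0]
grip_width: 0.0393
grasp_force: 20.0
```

```bash
python3 go.py .5216 .0821 .207 1.371; python3 -c "
from workcell import *;print(state()['moment'])"
```

```text
off [0.0003 0.0003 0.0572] rot [-0.     -0.      0.0004] t 8.3 tcp [0.5217 0.082  0.2242] q [ 0.07  0.57  1.84  0.    0.73 -1.3 ] F [-0.8  0.  -3. ] w 0.0393
[ 0.04004437 -0.03980083  0.00010842]
```

No contact so far. I go on in small steps.

Request:
move_arm --offset '[[0,0,0.005],[0,0,0.01],[0,0,0.014],[0,0,0.018],[0,0,0.022],[0,0,0.026],[0,0,0.029],[0,0,0.031],[0,0,0.033],[0,0,0.033]]' --rot '[[0,0,0],[0,0,0],[0,0,0],[0,0,0],[0,0,0],[0,0,0],[0,0,0],[0,0,0],[0,0,0],[0,0,0]]' --claw '[0.4,0.4,0.4,0.4,0.4,0.4,0.4,0.4,0.4,0.4]'

```text
time: 9.13
tcp_pos: [0.5217, 0.082, 0.2145]
orientation: [0.0, 0.099, 0.995, 0.0]
contact_force: [0.1, 0.5, -1.7]
grip_width: 0.0394
grasp_force: 20.0
```

```bash
python3 go.py .5216 .0821 .207 1.371; python3 -c "
from workcell import *;print(state()['moment'])"
```

```text
off [0.0003 0.0002 0.0249] rot [0.     0.     0.0004] t 9.13 tcp [0.5217 0.082  0.2145] q [ 0.07  0.59  1.84  0.    0.71 -1.3 ] F [ 0.1  0.5 -1.7] w 0.0394
[ 0.08030291 -0.02577759 -0.05797291]
```

Request:
move_arm --offset '[[0,0,0.003],[0,0,0.006],[0,0,0.009],[0,0,0.012],[0,0,0.015],[0,0,0.017],[0,0,0.019],[0,0,0.021],[0,0,0.022],[0,0,0.022]]' --rot '[[0,0,0],[0,0,0],[0,0,0],[0,0,0],[0,0,0],[0,0,0],[0,0,0],[0,0,0],[0,0,0],[0,0,0]]' --claw '[0.4,0.4,0.4,0.4,0.4,0.4,0.4,0.4,0.4,0.4]'

```text
time: 9.97
tcp_pos: [0.5217, 0.082, 0.2079]
orientation: [-0.0, 0.099, 0.995, -0.0]
contact_force: [0.3, 0.9, -2.6]
grip_width: 0.0392
grasp_force: 19.9
```

```bash
python3 go.py .5216 .0821 .207 1.371; python3 -c "
from workcell import *;print(state()['moment'])"
```

```text
off [0.0003 0.0004 0.0029] rot [-0.     -0.      0.0004] t 9.97 tcp [0.5217 0.082  0.2079] q [ 0.07  0.6   1.84 -0.    0.7  -1.3 ] F [ 0.3  0.9 -2.6] w 0.0392
[ 0.17697453  0.01055195 -0.00594122]
```

Request:
move_arm --offset '[[0,0,0.001],[0,0,0.002],[0,0,0.002],[0,0,0.003],[0,0,0.003],[0,0,0.003],[0,0,0.004],[0,0,0.004],[0,0,0.004],[0,0,0.004]]' --rot '[[0,0,0],[0,0,0],[0,0,0],[0,0,0],[0,0,0],[0,0,0],[0,0,0],[0,0,0],[0,0,0],[0,0,0]]' --claw '[0.4,0.4,0.4,0.4,0.4,0.4,0.4,0.4,0.4,0.4]'

```text
time: 10.8
tcp_pos: [0.5218, 0.082, 0.207]
orientation: [0.0, 0.099, 0.995, 0.0]
contact_force: [0.0, -0.1, 3.7]
grip_width: 0.0393
grasp_force: 19.9
```

```bash
python3 go.py .5216 .0821 .207 1.371; python3 -c "
from workcell import *;print(state()['moment'])"
```

```text
off [ 0.0006  0.0003 -0.0001] rot [0.     0.0002 0.0005] t 10.8 tcp [0.5218 0.082  0.207 ] q [ 0.07  0.6   1.84 -0.    0.7  -1.3 ] F [ 0.  -0.1  3.7] w 0.0393
[-0.03253108  0.12631035 -0.01675802]
```

It touches down at exactly the home height. I release slowly, then rise.

Request:
move_arm --offset '[[0,0,0],[0,0,0],[0,0,0],[0,0,0],[0,0,0],[0,0,0],[0,0,0],[0,0,0],[0,0,-0.02],[0,0,-0.06]]' --rot '[[0,0,0],[0,0,0],[0,0,0],[0,0,0],[0,0,0],[0,0,0],[0,0,0],[0,0,0],[0,0,0],[0,0,0]]' --claw '[0.12,0.1,0.05,0,-0.2,-0.4,-0.6,-0.7,-0.7,-0.7]' --grip_force 3

```text
time: 11.63
tcp_pos: [0.5213, 0.082, 0.2244]
orientation: [-0.001, 0.099, 0.995, -0.0]
contact_force: [0.6, -0.2, -0.9]
grip_width: 0.078
grasp_force: 0.0
```

Request:
move_arm --offset '[[0,0,-0.08],[0,0,-0.2],[0,0,-0.3],[0,0,-0.36],[0,0,-0.36],[0,0,-0.36],[0,0,-0.36],[0,0,-0.36],[0,0,-0.36],[0,0,-0.36]]' --rot '[[0,0,0],[0,0,0],[0,0,0],[0,0,0],[0,0,0],[0,0,0],[0,0,0],[0,0,0],[0,0,0],[0,0,0]]' --claw '[-1,-1,-1,-1,-1,-1,-1,-1,-1,-1]'

```text
time: 12.47
tcp_pos: [0.5216, 0.082, 0.3319]
orientation: [-0.001, 0.099, 0.995, -0.0]
contact_force: [-0.2, 0.3, -0.5]
grip_width: 0.0925
grasp_force: 0.0
```

```bash
python3 go.py .596 -.1332 .30 .421
```

```text
off [-0.3851 -0.654   0.1062] rot [-0.0005 -0.0006  0.4754] t 12.47 tcp [0.5216 0.082  0.3319] q [ 0.07  0.4   1.78 -0.    0.96 -1.3 ] F [-0.2  0.3 -0.5] w 0.0925
```

Request:
move_arm --offset '[[-0.385,-0.654,0],[-0.385,-0.654,0],[-0.385,-0.654,0.05],[-0.385,-0.654,0.106],[-0.385,-0.654,0.106],[-0.385,-0.654,0.106],[-0.385,-0.654,0.106],[-0.385,-0.654,0.106],[-0.385,-0.654,0.106],[-0.385,-0.654,0.106]]' --rot '[[0,0,0.4754],[0,0,0.4754],[0,0,0.4754],[0,0,0.4754],[0,0,0.4754],[0,0,0.4754],[0,0,0.4754],[0,0,0.4754],[0,0,0.4754],[0,0,0.4754]]' --claw '[-1,-1,-1,-1,-1,-1,-1,-1,-1,-1]'

```text
time: 13.3
tcp_pos: [0.5961, -0.1331, 0.3005]
orientation: [-0.0, 0.543, 0.84, -0.0]
contact_force: [-0.6, 0.8, -0.4]
grip_width: 0.0934
grasp_force: 0.0
```

```bash
python3 go.py .5961 -.1332 .197 .421
python3 - <<'E'
from h import *
t=[cv2.resize(read_camera(n)[v-25:v+25,u-33:u+33],(400,300),interpolation=cv2.INTER_CUBIC) for n,u,v in(("top",209,201),("scene",250,180))]
cv2.imwrite("pics/a2.png",np.clip(np.hstack(t)*1.8,0,255).astype(np.uint8))
E
```

```text
off [-4.000e-04  2.000e-04  3.449e-01] rot [-0.0003 -0.0003  0.0014] t 13.3 tcp [ 0.5961 -0.1331  0.3005] q [-0.3   0.58  1.58 -0.    0.99 -0.72] F [-0.6  0.8 -0.4] w 0.0934
```

View pics/a2.png

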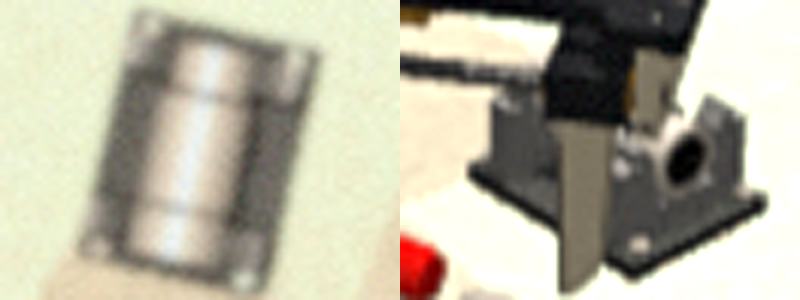

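The first sleeve lies seated in the left block: in the top crop its end edges, about (205,38) and (170,262), sit symmetrically in the block. Now I feel the second sleeve.

Request:
move_arm --offset '[[0,0,0.05],[0,0,0.1],[0,0,0.15],[0,0,0.2],[0,0,0.25],[0,0,0.3],[0,0,0.33],[0,0,0.345],[0,0,0.345],[0,0,0.345]]' --rot '[[0,0,0],[0,0,0],[0,0,0],[0,0,0],[0,0,0],[0,0,0],[0,0,0],[0,0,0],[0,0,0],[0,0,0]]' --claw '[-1,-1,-1,-1,-1,-1,-1,-1,-1,-1]'

```text
time: 14.23
tcp_pos: [0.5963, -0.1331, 0.198]
orientation: [0.0, 0.543, 0.839, 0.0]
contact_force: [0.2, 0.2, -0.6]
grip_width: 0.093
grasp_force: 0.0
```

Request:
move_arm --offset '[[0,0,0],[0,0,0],[0,0,0],[0,0,0],[0,0,0],[0,0,0],[0,0,0],[0,0,0],[0,0,0],[0,0,0]]' --rot '[[0,0,0],[0,0,0],[0,0,0],[0,0,0],[0,0,0],[0,0,0],[0,0,0],[0,0,0],[0,0,0],[0,0,0]]' --claw '[0,0,0.2,0.3,0.4,0.4,0.4,0.4,0.4,0.4]' --grip_force 3

```text
time: 15.07
tcp_pos: [0.5962, -0.1332, 0.1975]
orientation: [0.0, 0.544, 0.839, 0.0]
contact_force: [1.7, 0.1, -0.4]
grip_width: 0.04
grasp_force: 3.0
```

```bash
python3 go.py .581 -.0994 .197 .421
python3 - <<'E'
from m import *
im=avg(4);lum=im.mean(2); c0,ex,ey=frame([.5216,.0821],-.2003)
for sg in(1,-1):
    ss=sg*.024+np.arange(-.008,.008,.0003)
    print([round(float(ss[np.argmin(samp(lum,np.c_[c0+ss[:,None]*ex+l*ey,np.full(len(ss),.04+np.sqrt(4e-4-l*l))]))]),4) for l in np.arange(-.01,.011,.004)])
E
```

```text
off [ 0.1235 -0.0003  0.0017] rot [ 0.0002  0.0001 -0.    ] t 15.07 tcp [ 0.5962 -0.1332  0.1975] q [-0.3   0.73  1.62  0.    0.8  -0.72] F [ 1.7  0.1 -0.4] w 0.04
[0.0235, 0.0235, 0.0235, 0.0232, 0.0232, 0.0232]
[-0.0245, -0.0245, -0.0248, -0.0251, -0.0251, -0.0251]
```

Thick there (40 mm), so the other end is the thin one. The first sleeve is centred within 1 mm. I grip the second in the middle.

Request:
move_arm --offset '[[0,0,0],[0,0,0],[0,0,0],[0,0,0],[0.03,0,0.0015],[0.06,0,0.0015],[0.1,0,0.0015],[0.1235,0,0.0015],[0.1235,0,0.0015],[0.1235,0,0.0015]]' --rot '[[0,0,0],[0,0,0],[0,0,0],[0,0,0],[0,0,0],[0,0,0],[0,0,0],[0,0,0],[0,0,0],[0,0,0]]' --claw '[-1,-1,-1,-1,-1,-1,-1,-1,-1,-1]'

```text
time: 16.1
tcp_pos: [0.5809, -0.0987, 0.1972]
orientation: [0.0, 0.543, 0.84, -0.0]
contact_force: [0.1, 0.2, 0.3]
grip_width: 0.0924
grasp_force: 0.0
```

```bash
python3 go.py .581 -.0994 .197 .421
```

```text
off [-0.0022 -0.0006  0.0005] rot [0.     0.0001 0.0005] t 16.1 tcp [ 0.5809 -0.0987  0.1972] q [-0.25  0.7   1.68 -0.    0.77 -0.67] F [0.1 0.2 0.3] w 0.0924
```

Request:
move_arm --offset '[[-0.002,0,0],[-0.002,0,0],[-0.002,0,0],[-0.002,0,0],[-0.002,0,0],[-0.002,0,0],[-0.002,0,0],[-0.002,0,0],[-0.002,0,0],[-0.002,0,0]]' --rot '[[0,0,0],[0,0,0],[0,0,0],[0,0,0],[0,0,0],[0,0,0],[0,0,0],[0,0,0],[0,0,0],[0,0,0]]' --claw '[0,0,0.2,0.3,0.4,0.4,0.4,0.4,0.4,0.4]' --grip_force 20

```text
time: 16.93
tcp_pos: [0.5814, -0.0998, 0.1971]
orientation: [0.0, 0.544, 0.839, 0.0]
contact_force: [2.2, 1.3, 0.3]
grip_width: 0.0394
grasp_force: 20.0
```

Request:
move_arm --offset '[[0,0,-0.01],[0,0,-0.03],[0,0,-0.06],[0,0,-0.1],[0,0,-0.15],[0,0,-0.2],[0,0,-0.25],[0,0,-0.3],[0,0,-0.35],[0,0,-0.35]]' --rot '[[0,0,0],[0,0,0],[0,0,0],[0,0,0],[0,0,0],[0,0,0],[0,0,0],[0,0,0],[0,0,0],[0,0,0]]' --claw '[0.4,0.4,0.4,0.4,0.4,0.4,0.4,0.4,0.4,0.4]'

```text
time: 17.77
tcp_pos: [0.5817, -0.1, 0.3059]
orientation: [0.002, 0.544, 0.839, 0.001]
contact_force: [-0.7, 0.3, -2.5]
grip_width: 0.0394
grasp_force: 20.0
```

```bash
python3 go.py .4815 -.3428 .30 -1.276
```

```text
off [-0.6019 -0.6358  0.0189] rot [ 2.900e-03 -5.000e-04  8.485e-01] t 17.77 tcp [ 0.5817 -0.1     0.3059] q [-0.25  0.54  1.63 -0.    0.97 -0.67] F [-0.7  0.3 -2.5] w 0.0394
```

Request:
move_arm --offset '[[-0.6,-0.635,0.015],[-0.6,-0.635,0.015],[-0.6,-0.635,0.015],[-0.6,-0.635,0.015],[-0.6,-0.635,0.015],[-0.6,-0.635,0.015],[-0.6,-0.635,0.015],[-0.6,-0.635,0.015],[-0.6,-0.635,0.015],[-0.6,-0.635,0.015]]' --rot '[[0,0,0.848],[0,0,0.848],[0,0,0.848],[0,0,0.848],[0,0,0.848],[0,0,0.848],[0,0,0.848],[0,0,0.848],[0,0,0.848],[0,0,0.848]]' --claw '[0.4,0.4,0.4,0.4,0.4,0.4,0.4,0.4,0.4,0.4]'

```text
time: 18.6
tcp_pos: [0.4804, -0.3424, 0.2972]
orientation: [-0.0, 0.933, 0.359, -0.0]
contact_force: [-0.1, 0.4, -2.5]
grip_width: 0.0394
grasp_force: 20.0
```

```bash
python3 go.py .4815 -.3428 .26 -1.276
```

```text
off [0.0017 0.0034 0.124 ] rot [-3.000e-04  1.000e-04  2.199e-01] t 18.6 tcp [ 0.4804 -0.3424  0.2972] q [-0.7   0.55  1.64  0.    0.96  0.14] F [-0.1  0.4 -2.5] w 0.0394
```

Request:
move_arm --offset '[[0,0,0],[0,0,0],[0,0,0.02],[0.002,0.003,0.05],[0.002,0.003,0.08],[0.002,0.003,0.11],[0.002,0.003,0.124],[0.002,0.003,0.124],[0.002,0.003,0.124],[0.002,0.003,0.124]]' --rot '[[0,0,0.22],[0,0,0.22],[0,0,0.22],[0,0,0.22],[0,0,0.22],[0,0,0.22],[0,0,0.22],[0,0,0.22],[0,0,0.22],[0,0,0.22]]' --claw '[0.4,0.4,0.4,0.4,0.4,0.4,0.4,0.4,0.4,0.4]'

```text
time: 19.43
tcp_pos: [0.4821, -0.3424, 0.2607]
orientation: [0.0, 0.989, 0.151, 0.0]
contact_force: [0.2, -1.2, -3.0]
grip_width: 0.0394
grasp_force: 20.0
```

```bash
python3 - <<'E'
from h import *
n,u,v="scene",118,255
cv2.imwrite("pics/b1.png",np.clip(cv2.resize(read_camera(n)[v-75:v+75,u-100:u+100],(800,600),interpolation=cv2.INTER_CUBIC)*1.8,0,255).astype(np.uint8))
E
python3 go.py .4815 -.3428 .207 -1.276
```

```text
off [-0.0024  0.0006  0.1791] rot [ 0.0003 -0.0002  0.0038] t 19.48 tcp [ 0.4821 -0.3424  0.2607] q [-0.7   0.6   1.65 -0.    0.89  0.57] F [ 0.7 -0.2 -2.3] w 0.0395
```

View pics/b1.png

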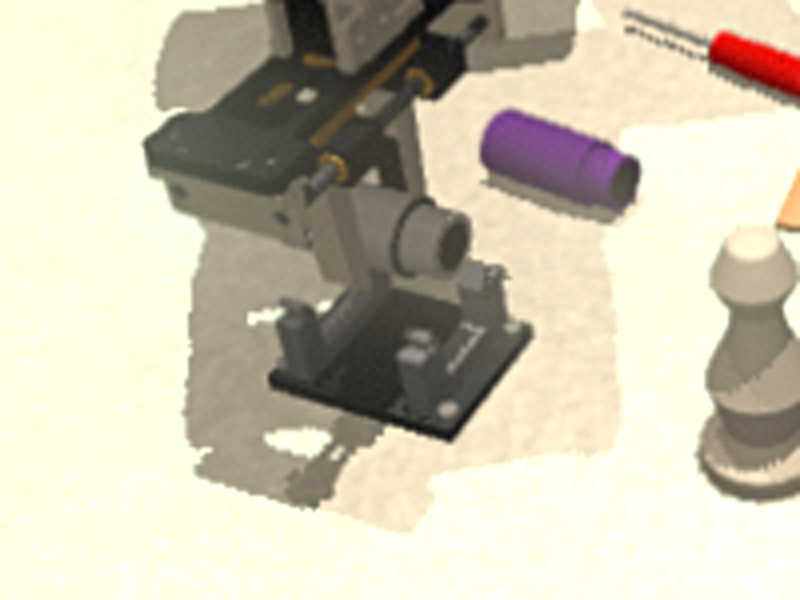

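The second sleeve hangs level over the right block with its stepped thin end at about (440,235) facing the narrow slot, and the finial and purple tube are well clear. I lower it.

Request:
move_arm --offset '[[-0.0024,0,0.01],[-0.0024,0,0.025],[-0.0024,0,0.04],[-0.0024,0,0.055],[-0.0024,0,0.07],[-0.0024,0,0.085],[-0.0024,0,0.095],[-0.0024,0,0.105],[-0.0024,0,0.113],[-0.0024,0,0.12]]' --rot '[[0,0,0.0038],[0,0,0.0038],[0,0,0.0038],[0,0,0.0038],[0,0,0.0038],[0,0,0.0038],[0,0,0.0038],[0,0,0.0038],[0,0,0.0038],[0,0,0.0038]]' --claw '[0.4,0.4,0.4,0.4,0.4,0.4,0.4,0.4,0.4,0.4]'

```text
time: 20.32
tcp_pos: [0.4813, -0.3425, 0.224]
orientation: [-0.0, 0.989, 0.147, -0.0]
contact_force: [-0.1, -0.5, -2.0]
grip_width: 0.0398
grasp_force: 20.0
```

```bash
python3 go.py .4815 -.3428 .207 -1.276
```

```text
off [0.0004 0.0011 0.0568] rot [-0.      0.     -0.0002] t 20.32 tcp [ 0.4813 -0.3425  0.224 ] q [-0.7   0.66  1.67 -0.    0.82  0.58] F [-0.1 -0.5 -2. ] w 0.0398
```

Request:
move_arm --offset '[[0,0.001,0.005],[0,0.001,0.01],[0,0.001,0.014],[0,0.001,0.018],[0,0.001,0.022],[0,0.001,0.026],[0,0.001,0.029],[0,0.001,0.031],[0,0.001,0.033],[0,0.001,0.033]]' --rot '[[0,0,0],[0,0,0],[0,0,0],[0,0,0],[0,0,0],[0,0,0],[0,0,0],[0,0,0],[0,0,0],[0,0,0]]' --claw '[0.4,0.4,0.4,0.4,0.4,0.4,0.4,0.4,0.4,0.4]'

```text
time: 21.15
tcp_pos: [0.4814, -0.3428, 0.2143]
orientation: [-0.0, 0.989, 0.147, -0.0]
contact_force: [-0.5, -0.6, -3.3]
grip_width: 0.0397
grasp_force: 20.0
```

```bash
python3 go.py .4815 -.3428 .207 -1.276
```

```text
off [0.0004 0.0003 0.0243] rot [-0.0001  0.     -0.0002] t 21.15 tcp [ 0.4814 -0.3428  0.2143] q [-0.7   0.67  1.67 -0.    0.8   0.58] F [-0.5 -0.6 -3.3] w 0.0397
```

Request:
move_arm --offset '[[0,0,0.003],[0,0,0.006],[0,0,0.009],[0,0,0.012],[0,0,0.015],[0,0,0.017],[0,0,0.019],[0,0,0.021],[0,0,0.022],[0,0,0.022]]' --rot '[[0,0,0],[0,0,0],[0,0,0],[0,0,0],[0,0,0],[0,0,0],[0,0,0],[0,0,0],[0,0,0],[0,0,0]]' --claw '[0.4,0.4,0.4,0.4,0.4,0.4,0.4,0.4,0.4,0.4]'

```text
time: 21.98
tcp_pos: [0.4814, -0.3428, 0.2077]
orientation: [-0.0, 0.989, 0.147, -0.0]
contact_force: [0.7, -0.3, -2.9]
grip_width: 0.0397
grasp_force: 20.0
```

```bash
python3 go.py .4815 -.3428 .207 -1.276
```

```text
off [0.0004 0.0002 0.0023] rot [-0.0001  0.     -0.0002] t 21.98 tcp [ 0.4814 -0.3428  0.2077] q [-0.7   0.68  1.67  0.    0.79  0.58] F [ 0.7 -0.3 -2.9] w 0.0397
```

Request:
move_arm --offset '[[0,0,0.001],[0,0,0.002],[0,0,0.002],[0,0,0.003],[0,0,0.003],[0,0,0.003],[0,0,0.0035],[0,0,0.0035],[0,0,0.0035],[0,0,0.0035]]' --rot '[[0,0,0],[0,0,0],[0,0,0],[0,0,0],[0,0,0],[0,0,0],[0,0,0],[0,0,0],[0,0,0],[0,0,0]]' --claw '[0.4,0.4,0.4,0.4,0.4,0.4,0.4,0.4,0.4,0.4]'

```text
time: 22.82
tcp_pos: [0.4814, -0.3428, 0.2072]
orientation: [0.0, 0.989, 0.147, 0.0]
contact_force: [-3.2, 3.0, 7.6]
grip_width: 0.0394
grasp_force: 20.0
```

```bash
python3 go.py .4815 -.3428 .207 -1.276
```

```text
off [0.0002 0.     0.0007] rot [ 0.0001 -0.0001 -0.0002] t 22.82 tcp [ 0.4814 -0.3428  0.2072] q [-0.7   0.68  1.67  0.    0.79  0.58] F [-3.2  3.   7.6] w 0.0394
```

Request:
move_arm --offset '[[0,0,-0.001],[0,0,-0.001],[0,0,-0.001],[0,0,-0.001],[0,0,-0.001],[0,0,-0.001],[0,0,-0.001],[0,0,-0.001],[0,0,-0.02],[0,0,-0.06]]' --rot '[[0,0,0],[0,0,0],[0,0,0],[0,0,0],[0,0,0],[0,0,0],[0,0,0],[0,0,0],[0,0,0],[0,0,0]]' --claw '[0.12,0.1,0.05,0,-0.2,-0.4,-0.6,-0.7,-0.7,-0.7]' --grip_force 3

```text
time: 23.65
tcp_pos: [0.4811, -0.3426, 0.2243]
orientation: [-0.001, 0.989, 0.147, -0.001]
contact_force: [1.0, 0.3, -1.0]
grip_width: 0.0779
grasp_force: 0.0
```

Request:
move_arm --offset '[[0,0,-0.08],[0,0,-0.2],[0,0,-0.3],[0,0,-0.45],[0,0,-0.55],[0,0,-0.55],[0,0,-0.55],[0,0,-0.55],[0,0,-0.55],[0,0,-0.55]]' --rot '[[0,0,0],[0,0,0],[0,0,0],[0,0,0],[0,0,0],[0,0,0],[0,0,0],[0,0,0],[0,0,0],[0,0,0]]' --claw '[-1,-1,-1,-1,-1,-1,-1,-1,-1,-1]'

```text
time: 24.48
tcp_pos: [0.4812, -0.3427, 0.3884]
orientation: [-0.001, 0.989, 0.147, -0.001]
contact_force: [-0.3, -0.3, -0.7]
grip_width: 0.093
grasp_force: 0.0
```

```bash
python3 go.py .48 0 .40 -1.0
```

```text
off [ 0.3274 -1.0944 -0.0367] rot [-0.0011  0.0005 -0.1382] t 24.48 tcp [ 0.4812 -0.3427  0.3884] q [-0.7   0.44  1.56 -0.    1.14  0.58] F [-0.3 -0.3 -0.7] w 0.093
```

Move the arm out of the view and check.

Request:
move_arm --offset '[[0.05,-0.8,0],[0.05,-0.8,0],[0.05,-0.8,0],[0.05,-0.8,0],[0.05,-0.8,0],[0.05,-0.8,0],[0.05,-0.8,0],[0.05,-0.8,0],[0.05,-0.8,0],[0.05,-0.8,0]]' --rot '[[0,0,0],[0,0,0],[0,0,0],[0,0,0],[0,0,0],[0,0,0],[0,0,0],[0,0,0],[0,0,0],[0,0,0]]' --claw '[-1,-1,-1,-1,-1,-1,-1,-1,-1,-1]'

```text
time: 25.32
tcp_pos: [0.4264, -0.1096, 0.3895]
orientation: [-0.0, 0.989, 0.146, -0.0]
contact_force: [0.4, -0.6, 0.5]
grip_width: 0.0931
grasp_force: 0.0
```

```bash
python3 - <<'E'
from m import *
im=avg(6);lum=im.mean(2)
for c,y in(([.5216,.0821],-.2003),([.4815,-.3428],.295)):
  c0,ex,ey=frame(c,y)
  for sg in(1,-1):
    ss=sg*.024+np.arange(-.008,.008,.0003)
    print([round(float(ss[np.argmin(samp(lum,np.c_[c0+ss[:,None]*ex+l*ey,np.full(len(ss),.04+np.sqrt(4e-4-l*l))]))]),4) for l in np.arange(-.01,.011,.004)])
s=read_camera("scene")
t=[cv2.resize(np.clip(im,0,255).astype(np.uint8)[196:246,338:404],(400,300),interpolation=cv2.INTER_CUBIC),cv2.resize(s[225:300,70:170],(400,300),interpolation=cv2.INTER_CUBIC)]
cv2.imwrite("pics/e1.png",np.vstack([np.hstack(t),cv2.resize(s[100:325,0:512],(800,300))[:, :]])*1)
cv2.imwrite("pics/e1.png",np.clip(cv2.imread("pics/e1.png")*1.6,0,255).astype(np.uint8))
E
```

```text
[0.0241, 0.0235, 0.0232, 0.0235, 0.0235, 0.0238]
[-0.0248, -0.0248, -0.0245, -0.0248, -0.0248, -0.0254]
[0.0253, 0.0247, 0.0247, 0.0247, 0.0247, 0.0247]
[-0.0239, -0.0236, -0.0236, -0.0236, -0.0236, -0.0239]
```

View pics/e1.png

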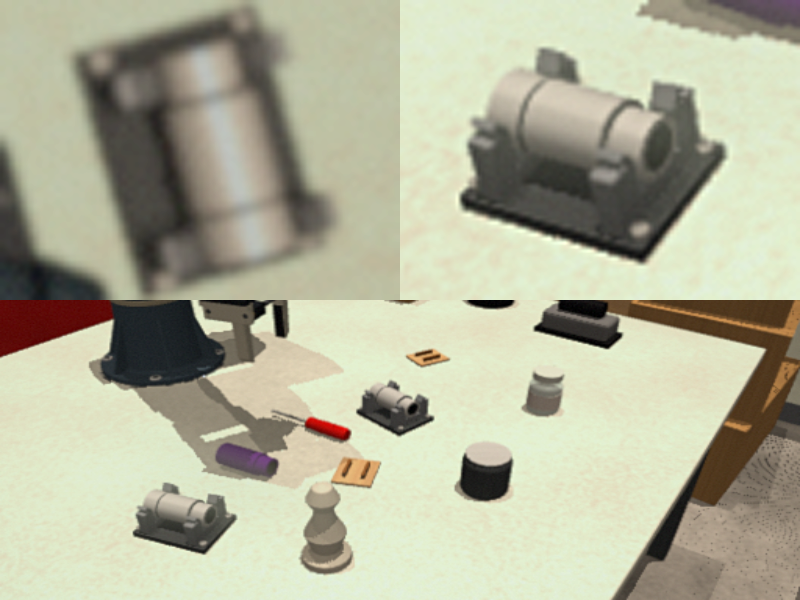

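Both sleeves look seated: the right one's thin-end bore is at about (660,140) in the upper right crop, and the bystanders are unmoved. I check the bore heights by projection before handing in.

```bash
python3 - <<'E'
from m import *
s=read_camera("scene").mean(2)
for c,y in(([.5216,.0821],-.2003),([.4815,-.3428],.295)):
    c0,ex,ey=frame(c,y); P=[[*(c0+ex*.045),z] for z in(.04,.043,.046)]; p=proj("scene",P)
    u,v=np.round(p[0]).astype(int); w=s[v-7:v+8,u-7:u+8]; m=(w<35).astype(np.uint8)
    n,l,st,ce=cv2.connectedComponentsWithStats(m); print(p.round(1).tolist()); print([(st[i][4],(ce[i]+[u-7,v-7]).round(1)) for i in range(1,n) if st[i][4]>4]); print(w.astype(int)[::2,::2])
E
```

```text
[[263.9, 181.7], [263.9, 180.7], [263.9, 179.8]]
[(np.int32(40), array([263.7, 181.6])), (np.int32(5), array([270. , 183.4])), (np.int32(7), array([268. , 187.1]))]
[[108 126 128 127  84  55  62  33]
 [108 114 121  74  36  50  37  36]
 [ 82 101  78  12   3  32  36  35]
 [ 34  79  28   0   3  37  34  34]
 [ 36  59   7   2   8  52  33  33]
 [ 37  49  32  18  45  60  38  36]
 [ 34  37  47  48  36  34  36  38]
 [ 36  38  35  34  36  36  45  41]]
[[134.1, 261.4], [133.9, 260.3], [133.7, 259.2]]
[(np.int32(5), array([132.8, 265.4]))]
[[124 123 123 122  87  64  57  57]
 [126 127 130  77  50  64  61  59]
 [118 124 109  47  45  46  57  56]
 [106 111  66  40  42  44  57  55]
 [ 97 101  53  38  39  47  67  52]
 [ 64  83  42  35  38  56  49  50]
 [ 46  64  48  32  46  50  47  52]
 [ 43  54  58  54  51  43  45  48]]
```

```bash
python3 -c "
from workcell import *
print(sign_off())"
```

```text
the job is handed in; nothing more can be done
None
```

Both sleeves lie fully home in their blocks, thin ends in the narrow slots and centred to within about 1 mm. They were set down gently, the bystanders were left where they were, and the job was handed in at about 26 s.

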